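# Hang the vial carrier on the drop-flap peg

## Task

Pick up the little aluminium vial carrier by its top tab and hang it by its eye on the peg of the lab stand: slide the eye gently along the peg so that it lifts the drop flap and passes it, let the flap fall shut behind it, then let go. The peg's height on the stand is not known exactly, so feel for it; never press or knock the stand with more than about 20 N, keep the carrier upright, and leave the other things where they stand.

Things in the scene. Friction and masses are not known exactly. Their poses are not given: they have to be found in the camera images.
- carrier: Loose aluminium vial carrier, 0.2 to 0.42 kg, upright on the bench. Origin: centre of its underside; z up, x = normal of its upright plate (both sides alike), y across the plate. Tray 50 (x) by 80 (y), 30 mm high, six amber vials fixed in it (black caps up to 43 mm). In its middle a plate 10 mm thick (x), 50 wide (y), up to 108 mm high, with an eye through it; a grip tab on top.
- eye (a point): Centre of the carrier's rectangular eye, 86 mm above its underside, axes as the carrier's. The hole goes through the plate along x: 30 mm wide (y), 20 mm high (76 to 96 mm above the underside), 10 mm deep.
- tab (a point): Centre of the carrier's grip tab, 126.5 mm above its underside: 10 mm thick (x), 36 mm wide (y), from 108 to 145 mm above the underside.
- stand: Fixed lab stand with a level peg pointing along its -x, z up. Origin: on the bench, below the peg's axis and the front face of the stop collar at the peg's root. Base plate x -80 to 90, 110 mm wide, 12 high. Rod 14 mm thick at x = 55, top at 195 mm. Clamp head x 35 to 69, 34 wide, 32 high, centred on the peg's axis; thumb screw out to y = 43.
- below_tip (a point): Point on the bench (z = 0) straight below the peg's tip (stand x = -78 mm). The peg is a bar 20 mm wide (y), 16 mm high. Its head was clamped by hand: the peg's top is anywhere from 150 to 175 mm above the bench, other each time, not measured; it gives 1 mm per 4 N (up-down, in-out). Collar at the root: 40 wide, 6 thick, from 5 mm above the peg's top to 13 mm below its underside.
- below_pin (a point): Point on the bench below the flap's pin (stand x = -48, pin at mid-height of the peg). The steel flap, 7 wide, 6 thick, 30 mm long from the pin, hangs through a slot in the peg's underside to 22 mm below it. An eye pushed on from the tip swings it in and up (under 2 N); once the plate's centre is past stand x = -16 mm or so, it drops behind the eye. It cannot swing to the tip.
- flap (a joint): Angle of the drop flap: 0 = hanging straight down (shut), growing as it swings towards the collar, 1.5 = folded up into the peg. It falls back to 0 by its own weight.
- wash_bottle: White wash bottle, 64 mm across, 170 mm high; origin at the centre of its foot. Leave it alone.
- beaker: Glass beaker, 72 mm across, 85 mm high; origin at the centre of its foot. Leave it alone.
- tube_rack: White rack of capped tubes, 70 by 150 mm, 92 mm high; origin at the centre of its underside. Leave it alone.

How it is judged:
On the way, in this order (a step that is already met when the one before it is completed fails the run):
1. the carrier is lifted clear of the bench, its eye not yet at the flap (height (world z) of carrier above 0.03 m and value of joint flap below 0.3 rad), for 0.2 s.
2. the eye is on the peg and holds the flap lifted (y of eye in the frame of stand between -0.012 and 0.012 m and height (world z) of eye between 0.125 and 0.19 m and x of eye in the frame of stand between -0.05 and 0 m and value of joint flap above 0.6 rad and contact force between carrier and stand above 0.05 N), for 0.05 s.
At the end, for the whole second after the job is handed in: Carrier at rest (under 60 mm/s), upright (0.15 rad), borne by the stand (over 0.5 N); eye centre in the stand's frame at x -41 to 0 mm, y within 12 mm, 125 to 190 mm above the bench, so between flap and collar; flap shut (under 0.12 rad) (x of eye in the frame of stand between -0.041 and 0 m and y of eye in the frame of stand between -0.012 and 0.012 m and height (world z) of eye between 0.125 and 0.19 m and value of joint flap below 0.12 rad and angle between carrier's own z axis and vertical below 0.15 rad and linear speed of carrier below 0.06 m/s and contact force between carrier and stand above 0.5 N); the robot touches nothing.
It fails at once if the stand is pressed or knocked with more than 25 N (contact force between stand and anything else above 25 N).
It fails at once if the carrier is tilted by more than 0.5 rad (angle between carrier's own z axis and vertical above 0.5 rad).
It fails at once if the wash bottle is moved by more than 30 mm (distance of wash_bottle from where it was at the start of the episode above 0.03 m).
It fails at once if the beaker is moved by more than 30 mm (distance of beaker from where it was at the start of the episode above 0.03 m).
It fails at once if the tube rack is moved by more than 30 mm (distance of tube_rack from where it was at the start of the episode above 0.03 m).
It also fails if it takes over 72 s, if anything falls off the work surface, if the arm or the gripper's body presses on something with over 40 N, if the wrist force passes 120 N, or if a joint passes its speed limit or range.

## Robot

A 6-joint arm with a two-finger parallel gripper is mounted at the origin on the work surface. World frame = base frame: x ahead of the robot, y to its left, z up, the work surface at z = 0. Lengths are in m, angles in rad, forces in N, time in s.
With the tool pointing down it reaches from about 0.35 to 0.775 m from the base axis. Payload 7.3 kg.
Tool frame: the origin (TCP) lies at the centre of the arm's flange, where the gripper is bolted on; the fingertips stand 178 mm ahead of it and the grasp point (between the pads) lies 159 mm ahead of it; z points along the fingers, y is the line along which they close (so a half turn about z gives the same grasp; the last joint's range is limited). The gripper opens to 92 mm and grips with 3 to 60 N. Pads are 19 mm wide; open, the fingers measure 130 mm over their backs; the gripper's body (75 mm by 190 mm) begins 47 mm behind the grasp point.
Start: joints at [-1.482, 0.342, 1.524, -0, 1.275, -0.146], TCP at [0.122, -0.511, 0.405] pointing down, gripper open.
Joint ranges: [-2.53, 2.53], [-0.77, 2.02], [0.04, 2.7], [-1, 4.14], [0.28, 2.66], [-3.11, 3.11]. Speed limits (rad/s): [2.57, 2.57, 3.14, 3.14, 3.14, 3.14].

## Interface

Orientations are given as [roll, pitch, yaw] about the fixed x, y, z axes, in that order (R = Rz(yaw) Ry(pitch) Rx(roll)).
In Python, from cell import telemetry, vision, ticket gives the robot as it stands.
- The arm moves only by the shell command python3 -m crank 'ROWS' [FORCE]. ROWS is JSON, a list of rows, each a list of 5 numbers: the gripper command: -1 is shut, 1 is fully open, values between are in proportion, then the shift along the tool's x, y, z in mm, then the turn about the tool's z in rad. In form: [[fingers, dx, dy, dz, roll], ...]. A call has 1 to 12 rows; each row is the pose to reach, as a shift and turn from the pose commanded when the call began, along the tool's axes at that moment; what a row does not reach only later rows make up. A row lasts 1/12 s, in which the tool goes at most 41.7 mm and 7.16 degrees, less where a joint would pass 70% of its speed; a pose out of reach is approached as far as the arm can. A call with a gripper value outside its range is refused whole. The fingers move at their own pace and stop on an object; FORCE is the grip in N (left out, the last holds). Time passes only in rows, so rows that repeat a pose let the fingers close. It gives the time, the measured TCP pose, the force, the opening and the grip force at its end, in the units of the state.
- telemetry.observe(): the state, without advancing time (a new reading comes with each control period).
- vision.read_camera(name): name is "side" or "top" or "wrist"; returns (picture, depth): 400x640x3 uint8, red, green, blue; 400x640 float32, m along the optical axis (not along the pixel's ray), 0 where there is no reading.
- vision.get_calibration(name): a dict with "camera_matrix" (3x3 intrinsics, pixels), "dist" ([k1, k2, p1, p2, k3] as OpenCV has them; the pictures are not rectified), "rvec" (rotation vector, rad) and "tvec" (3), from world to camera coordinates, as OpenCV has them. Camera axes: x right, y down, z forward; pixel columns grow to the right and rows downward; lengths in m; the calibration is good to about 2 mm. A picture is of the moment at which its call begins: read the wrist's pose just before it. get_calibration takes no time and is no camera call; for the wrist camera it gives the pose at the moment of the call.
- ticket.hand_in(): hands the job in; it is judged then, once.
The state is a dict: "time": time; "qpos": joint angles; "qvel": joint speeds; "joint_efforts": joint torques, N m; "tool_pos": TCP position; "tool_rot": TCP orientation; "contact_force": force on the tool from outside, world axes, zero at the start; "torque": the same for the moment, N m; "opening": finger opening in m; "grip_force": force on a finger pad.
Only numpy, scipy, OpenCV 4.12 (cv2) and the standard library are available. Lean on these libraries where they do the work, as an engineer would, in place of code of your own. Each camera call takes 0.05 s, during which the arm holds its last target. There are 200 camera calls.

## Working session

There is one attempt and no reset: what is moved stays moved. The work goes in short steps, Python scripts to look and compute and a shell command to move; the robot and the scene stay as the last step left them, time stands still between calls to the robot, and variables do not carry over. Pictures are saved under pics/ and viewed, at most 10 in all, crops included, and the job is handed in when it is done.

```bash
mkdir -p pics; ls
python3 - <<'E'
from cell import telemetry, vision
import cv2, numpy as np
print(telemetry.observe())
for n in ("top","side"):
    p,d=vision.read_camera(n); c=vision.get_calibration(n)
    cv2.imwrite(f"pics/{n}0.png",p[:,:,::-1]); np.savez(f"pics/{n}0.npz",p=p,d=d)
    print(n,c, (d>0).mean())
E
```

```text
pics
{'time': 0.0, 'qpos': array([-1.48199636e+00,  3.42684161e-01,  1.52500189e+00, -1.22186164e-05,
        1.27539450e+00, -1.45993806e-01]), 'qvel': array([ 0.00234294, -0.00281185, -0.00061246,  0.0005931 ,  0.00091705,
       -0.00060097]), 'joint_efforts': array([ 1.89908758e-03, -4.31239414e+01, -2.44221997e+01,  7.19859218e-02,
        5.57304849e-02, -1.20490745e-04]), 'tool_pos': array([ 0.12214815, -0.51045124,  0.40407006]), 'tool_rot': array([-3.14011889e+00, -2.04893014e-04,  2.34797186e-01]), 'contact_force': array([ 0.55031396,  0.29868538, -1.18512396]), 'torque': array([ 0.00516449, -0.01466198,  0.03143387]), 'grip_force': 0.0, 'opening': 0.09168996544358314}
top {'camera_matrix': array([[381.04820376,   0.        , 313.86067687],
       [  0.        , 381.04820376, 201.07601361],
       [  0.        ,   0.        ,   1.        ]]), 'dist': array([0.01267425, 0.        , 0.        , 0.        , 0.        ]), 'rvec': array([ 2.16302486, -2.12565607,  0.14083142]), 'tvec': array([-0.028059  ,  0.64283812,  1.05379439])} 0.9961796875
side {'camera_matrix': array([[394.22225105,   0.        , 321.16587811],
       [  0.        , 394.22225105, 204.11736045],
       [  0.        ,   0.        ,   1.        ]]), 'dist': array([-0.09654445,  0.        ,  0.        ,  0.        ,  0.        ]), 'rvec': array([ 2.24470962, -0.60639753,  0.24020111]), 'tvec': array([-0.5537439 ,  0.30574583,  0.85112451])} 0.99599609375
```

View pics/top0.png

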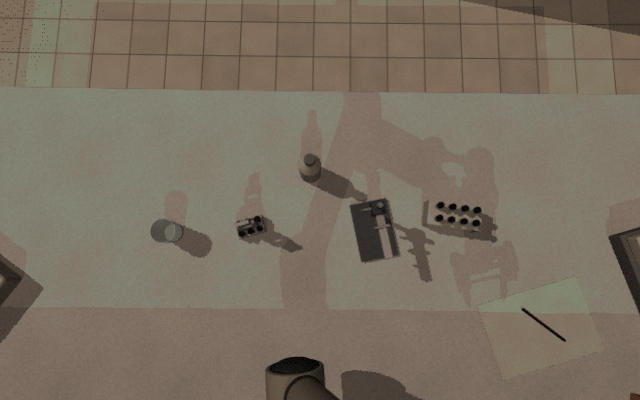

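View pics/side0.png

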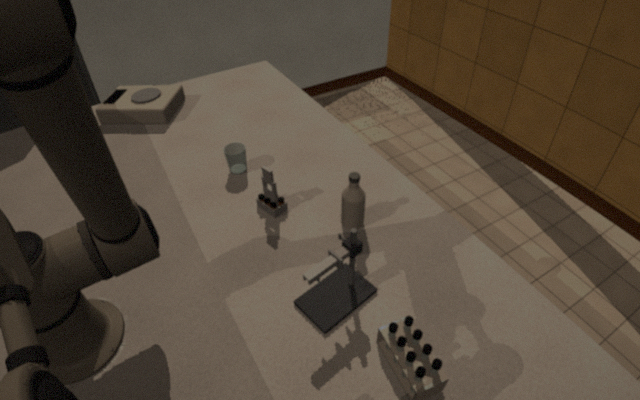

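The top view shows the beaker at (168,232), carrier at (250,226), bottle at (310,168), stand base at about (375,230) with its peg running down to about (390,257), and rack at (458,215). In the side view the carrier is at (270,195), and the stand's peg runs from (350,245) to (308,278).

```bash
cat > h.py <<'E'
import cv2, numpy as np
from cell import telemetry, vision
def cloud(d,c):
    """world points (400x640x3) from depth and calibration"""
    v,u=np.mgrid[0:400,0:640]
    n=cv2.undistortPoints(np.stack([u,v],-1).reshape(-1,1,2).astype(float),c['camera_matrix'],c['dist']).reshape(400,640,2)
    P=np.dstack([n*d[...,None],d])
    R=cv2.Rodrigues(c['rvec'])[0]
    return (P-c['tvec'])@R
def rect(p): 
    r=cv2.minAreaRect((p*1000).astype(np.float32)); return np.round(r[0],1),np.round(r[1],1),round(r[2],1)
E
python3 - <<'E'
from h import *
for n in("top","side"):
    z=np.load(f"pics/{n}0.npz"); W=cloud(z['d'],vision.get_calibration(n)); d=z['d']>0
    np.save(f"pics/{n}W.npy",W)
    bench=W[200:290,100:230] if n=="top" else W[200:280,180:250]
    print(n,"bench z",np.median(bench[...,2]),bench[...,2].std())
    m=(d&(W[...,2]>0.02)&(W[...,2]<0.3)&(W[...,0]>0.25)&(W[...,0]<0.8)&(abs(W[...,1])<.6)).astype(np.uint8)
    k,L,s,cen=cv2.connectedComponentsWithStats(m)
    for i in range(1,k):
        if s[i,4]>25:
            p=W[L==i]; print(s[i],"c",np.median(p,0).round(3),"zmax",p[:,2].max().round(3),rect(p[:,:2]))
            hi=p[p[:,2]>0.1]
            if len(hi)>6: print("   hi",len(hi),np.percentile(hi,[5,50,95],axis=0).round(3).tolist(),rect(hi[:,:2]))
    b=W[(W[...,2]>0.007)&(W[...,2]<0.018)&(W[...,0]>0.3)&(W[...,0]<0.7)&d&(abs(W[...,1])<.4)]
    g=z['p'].max(-1)<70
    mm=g&(abs(W[...,2]-.012)<.006)&d&(W[...,0]>0.3)&(W[...,0]<0.7)&(abs(W[...,1])<.4)
    k,L,s,cen=cv2.connectedComponentsWithStats(mm.astype(np.uint8)); i=1+np.argmax(s[1:,4])
    print("base",s[i],rect(W[L==i][:,:2]),cv2.boxPoints(cv2.minAreaRect((W[L==i][:,:2]*1000).astype(np.float32))).round())
E
```

```text
top bench z 0.00029367880806782545 0.07112095576569497
[298 154  23  29 519] c [ 0.723 -0.004  0.116] zmax 0.175 (array([734.6,  -2.1]), array([62.3, 61.9]), 3.5)
   hi 406 [[0.708, -0.027, 0.105], [0.727, -0.004, 0.122], [0.75, 0.022, 0.172]] (array([735.2,  -3.5]), array([60.4, 61.7]), 45.6)
[361 201  32  58 646] c [ 0.57  -0.191  0.155] zmax 0.199 (array([ 555. , -182.7]), array([146.5,  60.3]), 13.2)
   hi 636 [[0.495, -0.211, 0.146], [0.569, -0.191, 0.155], [0.622, -0.164, 0.175]] (array([ 555. , -182.7]), array([146.5,  60.3]), 13.2)
[ 422  200   61   32 1445] c [ 0.608 -0.403  0.06 ] zmax 0.098 (array([ 608.1, -412.9]), array([153.7,  71.4]), 82.8)
[234 215  31  24 427] c [0.564 0.163 0.043] zmax 0.149 (array([567.7, 169.8]), array([50.1, 80.5]), 17.3)
   hi 103 [[0.559, 0.148, 0.104], [0.567, 0.166, 0.141], [0.576, 0.185, 0.148]] (array([567.5, 170.1]), array([10.3, 49.8]), 17.9)
[150 218  32  26 487] c [0.549 0.415 0.062] zmax 0.089 (array([549.1, 397.8]), array([69. , 70.1]), 1.2)
[280 357  35  10 262] c [0.253 0.013 0.236] zmax 0.264 (array([253.2,  12.4]), array([76.1,  6
[... 990 characters left out ...]
array([252.7,   1.1]), array([51.3,  5.3]), 90.0)
   hi 85 [[0.25, -0.021, 0.209], [0.252, -0.011, 0.24], [0.255, 0.015, 0.258]] (array([252.7,   1.1]), array([51.3,  5.3]), 90.0)
[ 303  228   60   57 1211] c [ 0.581 -0.197  0.153] zmax 0.197 (array([ 556.9, -198.9]), array([143.4,  60.2]), 25.1)
   hi 1082 [[0.492, -0.215, 0.135], [0.568, -0.199, 0.153], [0.621, -0.174, 0.179]] (array([ 556.9, -198.9]), array([143.4,  60.2]), 25.1)
[ 377  316   72   84 2925] c [ 0.601 -0.429  0.059] zmax 0.097 (array([ 608., -413.]), array([152.9,  72.2]), 83.6)
base [ 294  264   83   69 2779] (array([ 566.6, -193.5]), array([172.1, 110.9]), 12.5) [[ 471. -158.]
 [ 495. -266.]
 [ 663. -229.]
 [ 639. -121.]]
```

```bash
cat >> h.py <<'E'
S0=np.array([.567,-.193]); SA=np.radians(12.2)
def tool(dw):
    """world delta (m) -> tool mm"""
    from scipy.spatial.transform import Rotation as R
    return (R.from_euler('xyz',telemetry.observe()['tool_rot']).inv().apply(dw)*1000).round(1)
E
python3 - <<'E'
from h import *
ax=np.array([np.cos(SA),np.sin(SA)]); ay=np.array([-ax[1],ax[0]])
for n in("top","side"):
    W=np.load(f"pics/{n}W.npy"); O=S0-.005*ax
    q=np.dstack([(W[...,:2]-O)@ax,(W[...,:2]-O)@ay,W[...,2]]).reshape(-1,3)
    q=q[(abs(q[:,1])<.05)&(q[:,0]>-.1)&(q[:,0]<.1)&(q[:,2]>.09)&(q[:,2]<.3)]
    for a in np.arange(-.09,.08,.01):
        s=q[(q[:,0]>=a)&(q[:,0]<a+.01)]
        if len(s): print(n,a.round(3),len(s),"y",np.percentile(s[:,1],[3,97]).round(4),"z",np.percentile(s[:,2],[3,25,50,75,97]).round(4))
E
python3 -m crank '[[1,592,-559,45,-1.5],[1,592,-559,45,-1.5],[1,592,-559,45,-1.5],[1,592,-559,45,-1.5],[1,592,-559,45,-1.5],[1,592,-559,45,-1.5],[1,592,-559,45,-1.5],[1,592,-559,45,-1.5],[1,592,-559,45,-1.5],[1,592,-559,45,-1.5]]'
```

```text
top -0.08 28 y [-0.0072  0.0116] z [0.1395 0.1524 0.1534 0.1546 0.157 ]
top -0.07 35 y [-0.0072  0.0116] z [0.1478 0.1521 0.1539 0.1549 0.1562]
top -0.06 35 y [-0.0083  0.0114] z [0.1459 0.1518 0.1532 0.1547 0.1566]
top -0.05 36 y [-0.0081  0.0114] z [0.1474 0.1513 0.1535 0.155  0.1569]
top -0.04 34 y [-0.008   0.0111] z [0.1417 0.1517 0.1529 0.1537 0.1551]
top -0.03 34 y [-0.0072  0.0112] z [0.1444 0.1516 0.1534 0.1548 0.1567]
top -0.02 36 y [-0.0081  0.0114] z [0.1414 0.152  0.1535 0.1549 0.1562]
top -0.01 38 y [-0.0113  0.0116] z [0.1393 0.1517 0.1537 0.1545 0.1578]
top -0.0 52 y [-0.0159  0.021 ] z [0.1457 0.1554 0.1582 0.1596 0.1612]
top 0.01 34 y [-0.0084  0.0108] z [0.1407 0.1517 0.1533 0.1549 0.1563]
top 0.02 34 y [-0.0084  0.0111] z [0.1433 0.1523 0.1539 0.1552 0.1573]
top 0.03 51 y [-0.0138  0.0173] z [0.1381 0.153  0.159  0.1606 0.1638]
top 0.04 64 y [-0.0139  0.0183] z [0.1448 0.1598 0.1614 0.1635 0.1924]
top 0.05 84 y [-0.0133  0.041 ] z [0.1479 0.151  0.1607 0.1929 0.1978]
top 0.06 41 y [-0.0151  0.018 ] z [0.138  0.1591 0.1611 0.1626 0.1649]
side -0.08 69 y [-0.01    0
[... 505 characters left out ...]
172  0.0129] z [0.1356 0.1481 0.1526 0.1542 0.1568]
side -0.0 90 y [-0.0201  0.0169] z [0.1272 0.1419 0.1533 0.1571 0.1588]
side 0.01 43 y [-0.0113  0.0089] z [0.1423 0.1513 0.1522 0.1529 0.155 ]
side 0.02 50 y [-0.011   0.0082] z [0.1415 0.1506 0.1519 0.1528 0.1546]
side 0.03 107 y [-0.0176  0.0133] z [0.1352 0.1488 0.1542 0.1589 0.1618]
side 0.04 131 y [-0.0182  0.0141] z [0.0975 0.1521 0.1604 0.1646 0.1949]
side 0.05 161 y [-0.0181  0.0392] z [0.0957 0.1448 0.1586 0.1721 0.1955]
side 0.06 41 y [-0.0184 -0.0005] z [0.1336 0.1472 0.1593 0.1607 0.1619]
time: 0.93
tool_pos: [0.3503, -0.1604, 0.3816]
tool_rot: [3.142, 0.0, 1.491]
contact_force: [1.7, -1.1, -0.7]
opening: 0.0915
grip_force: 0.0
```

```bash
python3 -m crank '[[1,347,190,30,-0.39],[1,347,190,30,-0.39],[1,347,190,30,-0.39],[1,347,190,30,-0.39],[1,347,190,30,-0.39],[1,347,190,30,-0.39],[1,347,190,30,-0.39],[1,347,190,30,-0.39],[1,347,190,30,-0.39],[1,347,190,30,-0.39],[1,347,190,30,-0.39],[1,347,190,30,-0.39]]' 25
python3 - <<'E'
from h import *
c=vision.get_calibration("wrist"); p,d=vision.read_camera("wrist")
cv2.imwrite("pics/w1.png",p[:,:,::-1])
W=cloud(d,c); o=telemetry.observe(); print(o['time'],o['tool_pos'],o['tool_rot'],o['contact_force'])
ok=(d>0)&(abs(W[...,0]-.5675)<.06)&(abs(W[...,1]-.17)<.06)
for a,b in((.135,.155),(.1,.155),(.025,.06)):
    q=W[ok&(W[...,2]>a)&(W[...,2]<b)]; 
    if len(q)>5: print(a,len(q),rect(q[:,:2]),q[:,2].max())
E
```

```text
time: 1.93
tool_pos: [0.569, 0.1679, 0.3505]
tool_rot: [-3.14, 0.0, 1.877]
contact_force: [-0.6, -0.3, 0.3]
opening: 0.0918
grip_force: 0.0
1.9833 [0.56867208 0.16693929 0.35091413] [-3.13961470e+00  1.64409933e-04  1.87559527e+00] [-0.69079785  0.12192132  0.07083454]
0.135 901 (array([568.9, 171.6]), array([ 9.5, 36.1]), 17.5) 0.1464903357681404
0.1 1245 (array([567.7, 174.9]), array([ 9.9, 43.1]), 17.5) 0.1464903357681404
0.025 2645 (array([568.6, 171.2]), array([50.1, 80.5]), 17.3) 0.05996218954071407
```

View pics/w1.png

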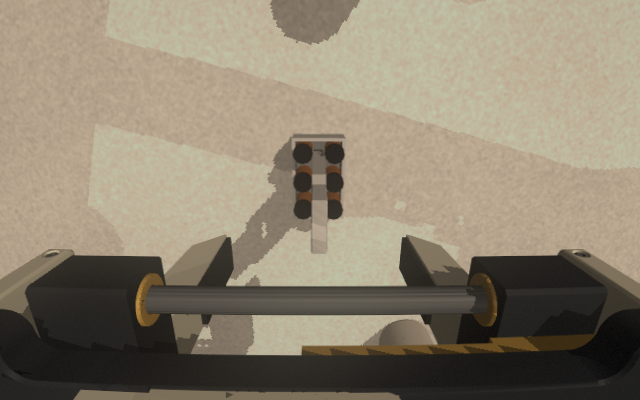

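The wrist view shows the carrier centred at about (318,185), with its tab end at (318,235) between the open fingers. It is aligned to within a few mm, so I'll descend and grip.

```bash
python3 -m crank '[[1,3.5,1,15,0],[1,3.5,1,30,0],[1,3.5,1,45,0],[1,3.5,1,56,0],[1,3.5,1,61,0],[1,3.5,1,61,0],[-1,3.5,1,61,0],[-1,3.5,1,61,0],[-1,3.5,1,61,0],[-1,3.5,1,61,0],[-1,3.5,1,61,0],[-1,3.5,1,61,0]]' 30
python3 -m crank '[[-1,0,0,0,0],[-1,0,0,0,0],[-1,0,0,0,0],[-1,0,0,0,0]]' 
python3 -c "
from h import *
print(telemetry.observe())"
```

```text
time: 2.98
tool_pos: [0.5689, 0.1707, 0.291]
tool_rot: [3.141, 0.0, 1.875]
contact_force: [1.3, 0.6, -0.4]
opening: 0.0564
grip_force: 0.0
time: 3.32
tool_pos: [0.5689, 0.1706, 0.2907]
tool_rot: [-3.142, 0.0, 1.875]
contact_force: [-0.5, 0.4, 0.4]
opening: 0.0301
grip_force: 0.0
{'time': 3.3167, 'qpos': array([ 1.62402932e-01,  5.73029997e-01,  1.48080861e+00, -1.11892278e-04,
        1.08778109e+00, -1.41582336e-01]), 'qvel': array([ 0.00087857, -0.00111699,  0.0002509 , -0.00174477,  0.00088794,
       -0.00178146]), 'joint_efforts': array([ 4.66567159e-03, -5.21815252e+01, -2.19954032e+01,  6.63749361e-02,
        4.89813800e-02, -6.04040295e-06]), 'tool_pos': array([0.56891691, 0.17061936, 0.29066499]), 'tool_rot': array([-3.14155190e+00,  9.42822602e-05,  1.87483357e+00]), 'contact_force': array([-0.4914052 ,  0.43614159,  0.35628175]), 'torque': array([-0.07991425, -0.15659815,  0.04597182]), 'grip_force': 0.0, 'opening': 0.03014416339355428}
```

```bash
python3 -m crank '[[-1,0,0,0,0],[-1,0,0,0,0],[-1,0,0,0,0],[-1,0,0,0,0],[-1,0,0,0,0],[-1,0,0,0,0]]' 30
python3 -m crank '[[-1,0,0,-6,0],[-1,0,0,-15,0],[-1,0,0,-27,0],[-1,0,0,-39,0],[-1,0,0,-50,0],[-1,0,0,-57,0],[-1,0,0,-60,0],[-1,0,0,-60,0],[-1,0,0,-60,0]]'
python3 - <<'E'
from h import *
c=vision.get_calibration("wrist"); p,d=vision.read_camera("wrist")
W=cloud(d,c); o=telemetry.observe(); T=o['tool_pos']; print(T,o['tool_rot'],o['contact_force'],o['torque'],o['opening'])
m=(d>0)&(abs(W[...,0]-T[0])<.06)&(abs(W[...,1]-T[1])<.06)
q=W[m&(W[...,2]>.085)&(W[...,2]<.12)];print("tray",rect(q[:,:2]),np.percentile(q[:,2],[5,50,95]))
# side camera: eye
p,d=vision.read_camera("side"); W=cloud(d,vision.get_calibration("side"))
m=(d>0)&(np.hypot(W[...,0]-T[0],W[...,1]-T[1])<.06)&(W[...,2]>.03)&(W[...,2]<.2)
q=W[m]; print("lowest",np.percentile(q[:,2],[0,1,3]))
cv2.imwrite("pics/s1.png",cv2.resize(p[100:300,180:420,::-1],None,fx=3,fy=3))
ax=np.array([np.cos(SA),np.sin(SA)]); ay=np.array([-ax[1],ax[0]])
O=S0-.005*ax+.001*ay
g=O-.115*ax
print("pre-insert delta tool",tool(np.r_[g-T[:2],0]), "yaw turn",-(SA+np.pi/2-o['tool_rot'][2]), g)
E
```

```text
time: 3.82
tool_pos: [0.5689, 0.1706, 0.2906]
tool_rot: [3.142, 0.0, 1.875]
contact_force: [0.4, -0.0, -0.8]
opening: 0.0096
grip_force: 30.0
time: 4.57
tool_pos: [0.5688, 0.1706, 0.3504]
tool_rot: [-3.141, 0.0, 1.875]
contact_force: [0.1, -0.8, -2.5]
opening: 0.01
grip_force: 30.0
[0.5687443  0.17052592 0.35006037] [-3.14031967e+00 -7.21963391e-05  1.87473018e+00] [-0.03576704  0.10503741 -2.61013037] [-0.05608784 -0.13839497  0.01845352] 0.009641688679986752
tray (array([566.9, 174.5]), array([50.1, 73.3]), 17.8) [0.08749983 0.10101936 0.10287478]
lowest [0.05822795 0.05965335 0.06187138]
pre-insert delta tool [-3.344e+02 -2.299e+02  3.000e-01] yaw turn 0.09100368522139735 [ 0.44949877 -0.21738156]
```

View pics/s1.png

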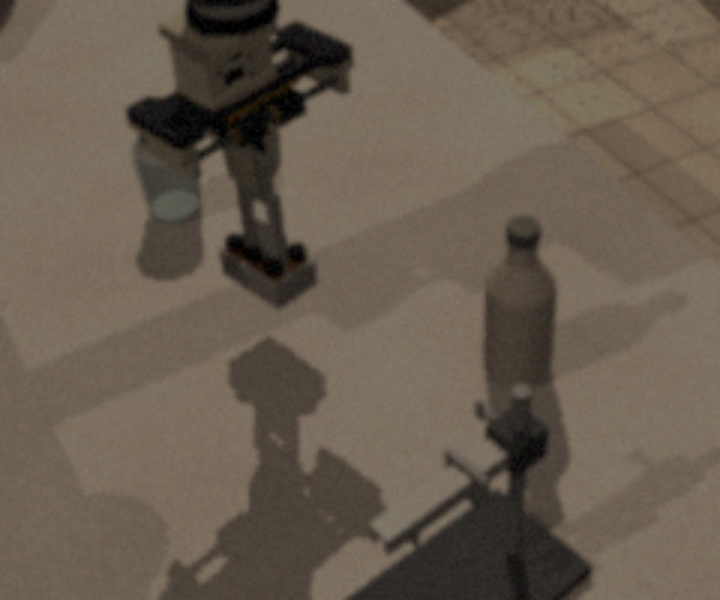

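Side crop: the carrier hangs upright from the fingers at about (265,265) with its eye visible at (262,210). The stand with its peg and hanging flap is at about (450,490).

```bash
python3 -m crank '[[-1,-16,-12,0,0],[-1,-40,-31,0,0.01],[-1,-70,-54,0,0.02],[-1,-101,-78,0,0.03],[-1,-133,-102,0,0.04],[-1,-165,-126,0,0.05],[-1,-197,-151,0,0.06],[-1,-228,-175,0,0.07],[-1,-260,-200,0,0.08],[-1,-290,-223,0,0.09],[-1,-313,-240,0,0.09],[-1,-326,-251,0,0.09]]'
python3 -m crank '[[-1,-6,-4,0,0],[-1,-6,-4,0,0],[-1,-6,-4,0,0],[-1,-6,-4,0,0]]'
cat >> h.py <<'E'
ax=np.array([np.cos(SA),np.sin(SA)]); ay=np.array([-ax[1],ax[0]]); O=S0-.005*ax+.001*ay
def st(W): return np.concatenate([((W[...,:2]-O)@ax)[...,None],((W[...,:2]-O)@ay)[...,None],W[...,2:]],-1)
E
python3 - <<'E'
from h import *
o=telemetry.observe(); T=o['tool_pos']; print(st(T)*1000,o['tool_rot'],o['contact_force'])
for n in ("wrist","side"):
    c=vision.get_calibration(n); p,d=vision.read_camera(n)
    cv2.imwrite(f"pics/{n}2.png",p[:,:,::-1]); q=st(cloud(d,c)); np.save(f"pics/{n}2.npy",q)
    q=q[d>0]
    pg=q[(q[:,0]>-.085)&(q[:,0]<-.01)&(abs(q[:,1])<.03)&(q[:,2]>.12)&(q[:,2]<.18)]
    if len(pg)>9:
        print(n,"peg",len(pg),"x",pg[:,0].min(),"y",np.percentile(pg[:,1],[3,97]).round(4),"z",np.percentile(pg[:,2],[25,50,75,97]).round(4), rect(pg[:,:2]))
    t=q[(abs(q[:,0]+.14)<.05)&(abs(q[:,1])<.06)&(q[:,2]>.04)&(q[:,2]<.11)]
    if len(t)>9: print(n,"tray",len(t),rect(t[:,:2]),np.percentile(t[:,2],[0.5,2,50,98,100]).round(4))
cv2.imwrite("pics/s2.png",cv2.resize(cv2.imread("pics/side2.png")[160:310,220:420],None,fx=4,fy=4))
E
```

```text
time: 5.67
tool_pos: [0.4258, -0.2184, 0.3504]
tool_rot: [-3.141, 0.001, 1.782]
contact_force: [0.2, -0.6, -2.4]
opening: 0.01
grip_force: 30.0
time: 6.0
tool_pos: [0.4247, -0.2212, 0.3505]
tool_rot: [-3.141, -0.001, 1.786]
contact_force: [0.1, 0.8, -2.8]
opening: 0.0098
grip_force: 30.0
[-140.03870749    1.47154316  350.53094899] [-3.14145288e+00 -7.07606840e-04  1.78587820e+00] [ 0.1040657   0.84054876 -2.75668676]
wrist peg 4359 x -0.07746635179670167 y [-0.0084  0.0111] z [0.1507 0.1519 0.1524 0.1531] (array([-43.7,   1.7]), array([67.4, 23.1]), 0.3)
wrist tray 4837 (array([-140.5,    6.3]), array([50.2, 73.3]), 0.3) [0.0593 0.0613 0.0908 0.1031 0.1098]
side peg 399 x -0.07825955063385077 y [-0.0114  0.009 ] z [0.1486 0.1527 0.154  0.1557] (array([-44. ,  -1.6]), array([22.6, 68.4]), 87.6)
side tray 918 (array([-141.5,    0.4]), array([52.1, 81.7]), 0.9) [0.0598 0.0618 0.0896 0.1057 0.1097]
```

View pics/s2.png

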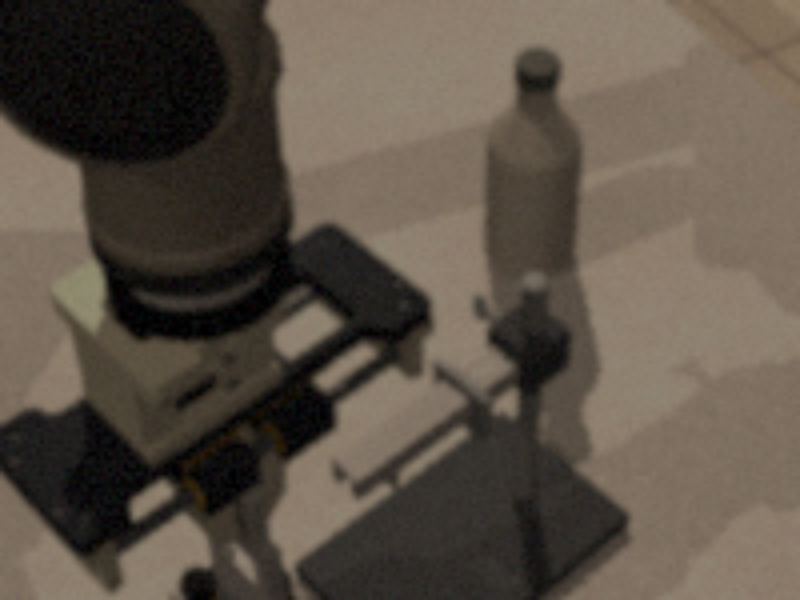

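View pics/wrist2.png

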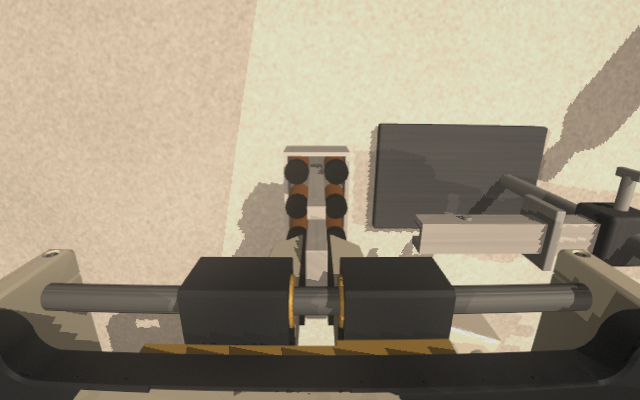

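The views agree: peg tip is at wrist (418,235), carrier aligned in yaw and about 1.4 mm too far in +y. In the side crop the peg runs from (345,480) to (500,370). I'll shift sideways, lower 1 mm and advance towards the tip, feeling for contact.

```bash
python3 -m crank '[[-1,-1.4,5,1,0],[-1,-1.4,15,1,0],[-1,-1.4,26,1,0],[-1,-1.4,37,1,0],[-1,-1.4,46,1,0],[-1,-1.4,52,1,0],[-1,-1.4,54,1,0],[-1,-1.4,54,1,0],[-1,-1.4,54,1,0]]'
python3 -m crank '[[-1,0,1,0,0],[-1,0,2,0,0],[-1,0,3,0,0],[-1,0,4,0,0],[-1,0,5,0,0],[-1,0,6,0,0],[-1,0,6,0,0]]'
python3 - <<'E'
from h import *
o=telemetry.observe(); print(st(o['tool_pos'])*1000,o['contact_force'],o['torque'])
E
```

```text
time: 6.85
tool_pos: [0.4773, -0.2121, 0.3495]
tool_rot: [-3.141, -0.0, 1.785]
contact_force: [-0.0, 0.0, -1.3]
opening: 0.0097
grip_force: 30.0
time: 7.43
tool_pos: [0.4834, -0.2109, 0.3497]
tool_rot: [3.141, 0.0, 1.785]
contact_force: [0.9, 0.3, -1.7]
opening: 0.0098
grip_force: 30.0
[-80.46095525  -0.84291384 349.73549501] [ 0.91419549  0.34611061 -1.6868975 ] [-0.03457279 -0.11550863 -0.01302744]
```

```bash
python3 -m crank '[[-1,0,1.5,0,0],[-1,0,3,0,0],[-1,0,4.5,0,0],[-1,0,5,0,0]]'
python3 -m crank '[[-1,0,1.5,0,0],[-1,0,3,0,0],[-1,0,4.5,0,0],[-1,0,6,0,0],[-1,0,7.5,0,0],[-1,0,9,0,0],[-1,0,9,0,0]]'
python3 - <<'E'
from h import *
o=telemetry.observe(); print(st(o['tool_pos'])*1000,o['contact_force'],o['torque'])
E
```

```text
time: 7.77
tool_pos: [0.4884, -0.2098, 0.3497]
tool_rot: [3.141, 0.0, 1.785]
contact_force: [0.7, -0.7, -2.5]
opening: 0.0098
grip_force: 30.0
time: 8.35
tool_pos: [0.4972, -0.2079, 0.3497]
tool_rot: [3.141, 0.0, 1.785]
contact_force: [0.0, -0.3, -2.7]
opening: 0.0098
grip_force: 30.0
[-66.31868809  -0.79772306 349.72561637] [ 0.03847065 -0.27308527 -2.73710202] [-0.09124402 -0.1553533   0.06543572]
```

```bash
for i in 1 2; do python3 -m crank '[[-1,0,0,0.5,0],[-1,0,0,1,0],[-1,0,0,1,0]]' | grep -E "tool_pos|contact"; done
```

```text
tool_pos: [0.4969, -0.2079, 0.3486]
contact_force: [0.4, 0.5, -2.4]
tool_pos: [0.4969, -0.2079, 0.3476]
contact_force: [0.0, -0.4, -2.7]
```

```bash
for i in 1 2; do python3 -m crank '[[-1,0,0,0.5,0],[-1,0,0,1,0],[-1,0,0,1,0]]' | grep -E "tool_pos|contact"; done
```

```text
tool_pos: [0.497, -0.208, 0.3468]
contact_force: [0.2, 0.5, -0.9]
tool_pos: [0.497, -0.2079, 0.346]
contact_force: [-0.3, -0.2, 1.7]
```

```bash
python3 -m crank '[[-1,0,0,-1,0],[-1,0,0,-2,0],[-1,0,2,-2,0],[-1,0,4,-2,0],[-1,0,6,-2,0],[-1,0,8,-2,0],[-1,0,10,-2,0],[-1,0,12,-2,0],[-1,0,14,-2,0],[-1,0,14,-2,0]]'| grep -E "tool_pos|contact"
python3 -m crank '[[-1,0,2,0,0],[-1,0,4,0,0],[-1,0,6,0,0],[-1,0,8,0,0],[-1,0,10,0,0],[-1,0,10,0,0]]'| grep -E "tool_pos|contact"
python3 - <<'E'
from h import *
o=telemetry.observe(); print(st(o['tool_pos'])*1000,o['contact_force'],o['torque'])
E
```

```text
tool_pos: [0.511, -0.2049, 0.3476]
contact_force: [0.1, 0.5, -3.7]
tool_pos: [0.5208, -0.2028, 0.3477]
contact_force: [0.0, -0.5, -2.8]
[-42.25493529  -0.78729009 347.68886767] [ 0.03880824 -0.45323745 -2.79210905] [-0.00146181 -0.10156238 -0.00938369]
```

```bash
python3 -m crank '[[-1,0,2,0,0],[-1,0,4,0,0],[-1,0,6,0,0],[-1,0,8,0,0],[-1,0,10,0,0],[-1,0,12,0,0],[-1,0,14,0,0],[-1,0,16,0,0],[-1,0,18,0,0],[-1,0,20,0,0],[-1,0,22,0,0],[-1,0,22,0,0]]'| grep -E "tool_pos|contact"
python3 - <<'E'
from h import *
o=telemetry.observe(); print(st(o['tool_pos'])*1000,o['contact_force'],o['torque'])
p,d=vision.read_camera("side"); cv2.imwrite("pics/s3.png",cv2.resize(p[180:320,260:420,::-1],None,fx=4,fy=4))
E
```

```text
tool_pos: [0.5423, -0.1981, 0.3477]
contact_force: [-0.2, -0.5, -2.5]
[-20.22993973  -0.73828686 347.72085684] [-0.15669615 -0.46445919 -2.510536  ] [-0.05825525 -0.14370428  0.01334799]
```

View pics/s3.png

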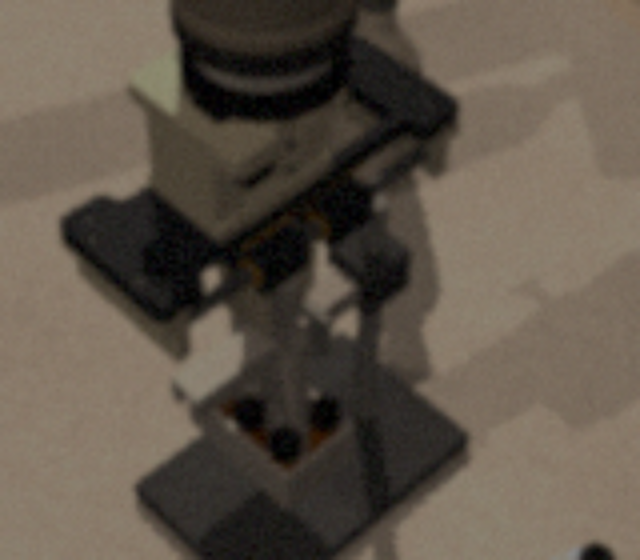

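Side crop: the carrier is on the peg, with its plate at (290,350), the peg tip at (190,385) and the collar at (345,305). Now the last millimetres past the flap.

```bash
python3 -m crank '[[-1,0,1.5,0,0],[-1,0,3,0,0],[-1,0,4.5,0,0],[-1,0,6,0,0],[-1,0,7.5,0,0],[-1,0,9,0,0],[-1,0,10,0,0],[-1,0,10,0,0],[-1,0,10,0,0],[-1,0,10,0,0]]'| grep -E "tool_pos|contact"
python3 - <<'E'
from h import *
o=telemetry.observe(); print(st(o['tool_pos'])*1000,o['contact_force'],o['torque'])
c=vision.get_calibration("wrist")
p,d=vision.read_camera("side"); q=st(cloud(d,vision.get_calibration("side")))
m=(d>0)&(q[...,0]>-.075)&(q[...,0]<-.02)&(abs(q[...,1])<.012)&(q[...,2]>.105)&(q[...,2]<.133)
s=q[m]; print("below-peg pts",len(s)); print(s[:40].round(3).tolist())
cv2.imwrite("pics/s4.png",cv2.resize(p[220:310,270:400,::-1],None,fx=6,fy=6,interpolation=cv2.INTER_CUBIC))
E
```

```text
tool_pos: [0.5517, -0.1961, 0.3477]
contact_force: [-0.7, -0.7, -3.1]
[-10.62955154  -0.75085585 347.66636747] [-0.65742954 -0.71601826 -3.06765497] [ 0.01205686 -0.09052347 -0.00978436]
below-peg pts 8
[[-0.047, -0.004, 0.125], [-0.05, -0.001, 0.122], [-0.048, -0.003, 0.122], [-0.047, -0.005, 0.123], [-0.05, -0.001, 0.119], [-0.05, -0.005, 0.122], [-0.047, -0.004, 0.119], [-0.05, -0.004, 0.118]]
```

View pics/s4.png

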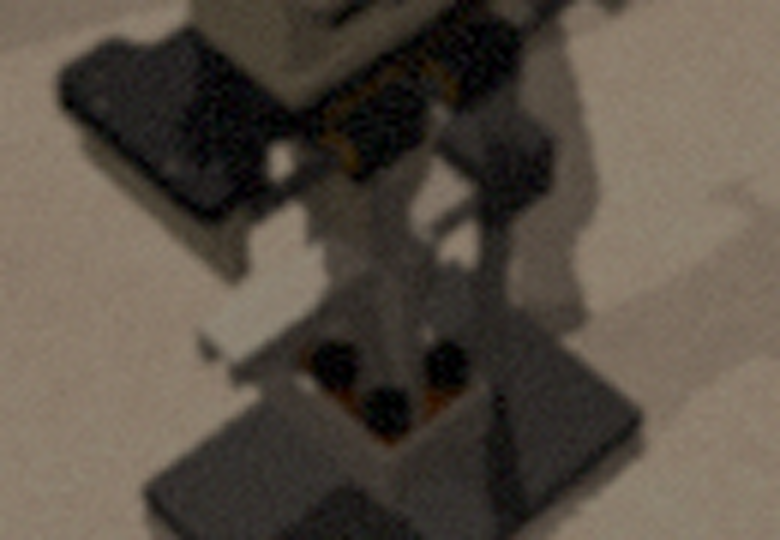

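The flap hangs straight down at stand x ≈ -48, z 0.118–0.125, which is behind the eye, so it is shut. I'll back off to about -19, lower the carrier onto the peg and release with a small opening.

```bash
python3 -m crank '[[-1,0,-2,0,0],[-1,0,-4,0,0],[-1,0,-6,0,0],[-1,0,-8,0,0],[-1,0,-8,0.5,0],[-1,0,-8,1,0],[-1,0,-8,1,0],[-1,0,-8,1,0]]'| grep -E "tool_pos|contact"
python3 -m crank '[[-1,0,0,0.3,0],[-1,0,0,0.6,0],[-1,0,0,0.6,0]]'| grep -E "tool_pos|contact"
```

```text
tool_pos: [0.5438, -0.1978, 0.3469]
contact_force: [-1.4, -0.2, -0.5]
tool_pos: [0.5439, -0.1978, 0.3464]
contact_force: [-2.3, -0.3, 2.0]
```

```bash
python3 -m crank '[[-1,0,0,-0.3,0],[-1,0,0,-0.3,0],[-0.8,0,0,-0.3,0],[-0.7,0,0,-0.3,0],[-0.6,0,0,-0.3,0],[-0.5,0,0,-0.3,0],[-0.4,0,0,-0.3,0],[-0.4,0,0,-0.3,0],[-0.4,0,0,-0.3,0],[-0.4,0,0,-0.3,0]]'| grep -E "tool_pos|contact|open|grip"
python3 - <<'E'
from h import *
o=telemetry.observe(); print(st(o['tool_pos'])*1000,o['contact_force'],o['opening'])
c=vision.get_calibration("wrist"); p,d=vision.read_camera("wrist"); q=st(cloud(d,c))[d>0]
t=q[(abs(q[:,0]+.02)<.045)&(q[:,1]>-.05)&(q[:,1]<.06)&(q[:,2]>.04)&(q[:,2]<.11)]; print("tray wrist",rect(t[:,:2]),np.percentile(t[:,2],[50,98]))
c=vision.get_calibration("side"); p,d=vision.read_camera("side"); q=st(cloud(d,c))[d>0]
t=q[(abs(q[:,0]+.02)<.045)&(abs(q[:,1])<.05)&(q[:,2]>.04)&(q[:,2]<.108)]; print("tray side",rect(t[:,:2]),np.percentile(t[:,2],[1,50,98]))
E
```

```text
tool_pos: [0.5439, -0.1978, 0.3464]
contact_force: [0.4, 0.3, -0.1]
opening: 0.0276
grip_force: 0.0
[-18.55733179  -0.7904848  346.42364902] [ 0.43964077  0.32535389 -0.14503033] 0.027600265670218643
tray wrist (array([-19.2,  16.4]), array([50.2, 48. ]), 0.7) [0.08724568 0.09960737]
tray side (array([-20.6,  -2.6]), array([81.2, 51.3]), 89.8) [0.05744957 0.08505086 0.10501909]
```

Carrier is hanging free and level at x ≈ -19 mm; retreating straight up.

```bash
python3 -m crank '[[-0.4,0,0,-4,0],[-0.4,0,0,-12,0],[-0.4,0,0,-24,0],[-0.4,0,0,-36,0],[-0.4,0,0,-50,0],[-0.4,0,0,-70,0],[-0.4,0,0,-90,0],[-0.4,0,0,-105,0],[-0.4,0,0,-110,0],[-0.4,0,0,-110,0],[-0.4,0,0,-110,0],[-0.4,0,0,-110,0]]'| grep -E "tool_pos|contact|open|grip"
python3 - <<'E'
from h import *
c=vision.get_calibration("side"); p,d=vision.read_camera("side"); q=st(cloud(d,c))[d>0]
t=q[(abs(q[:,0]+.02)<.045)&(abs(q[:,1])<.05)&(q[:,2]>.04)&(q[:,2]<.108)]; print("tray side",rect(t[:,:2]),np.percentile(t[:,2],[1,50,98]))
t=q[(abs(q[:,0]+.02)<.045)&(abs(q[:,1])<.05)&(q[:,2]>.17)&(q[:,2]<.22)]; print("tab",rect(t[:,:2]),np.percentile(t[:,2],[1,50,98]))
t=q[(q[:,0]>-.075)&(q[:,0]<-.02)&(abs(q[:,1])<.012)&(q[:,2]>.105)&(q[:,2]<.133)];print("flap",np.percentile(t,[0,50,100],axis=0).round(3).tolist())
cv2.imwrite("pics/s5.png",cv2.resize(p[210:310,270:400,::-1],None,fx=6,fy=6,interpolation=cv2.INTER_CUBIC))
E
```

```text
tool_pos: [0.5437, -0.1977, 0.4553]
contact_force: [0.3, -1.0, -0.0]
opening: 0.0274
grip_force: 0.0
tray side (array([-19.5,  -2.9]), array([80.8, 52.9]), 89.7) [0.05705868 0.08522444 0.10399963]
tab (array([-21.4,  -3.1]), array([11.9, 37. ]), 1.6) [0.17072985 0.19239712 0.20253157]
flap [[-0.05, -0.012, 0.105], [-0.025, -0.005, 0.118], [-0.023, 0.006, 0.131]]
```

View pics/s5.png

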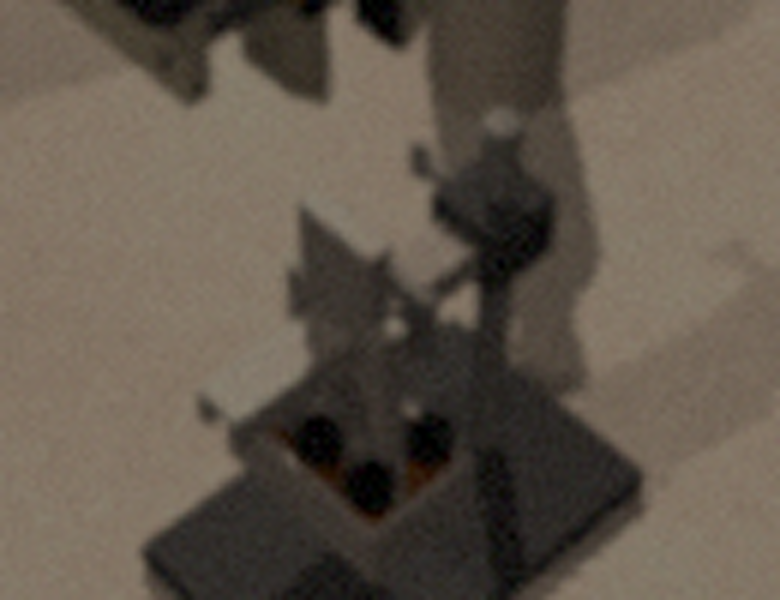

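The side crop shows the carrier hanging level on the peg, with its tab at (340,240), tray at (350,470) and the gripper clear above. Depth points at stand x ≈ -50 mm suggest the flap is down behind the plate.

```bash
python3 -c "
from cell import ticket
print(ticket.hand_in())"
```

```text
the job is handed in; nothing more can be done
None
```

The carrier hangs level by its eye on the peg at about stand x = -19 mm, the flap appears shut behind it, the gripper is clear and the job is handed in; the hand-in returned no verdict.

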